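# Set the sliding bookend to the marker and clamp it

### The job

Slide the grey bookend along its slots until its upright presses squarely and gently against the black rubber stop of the red marker clip, without forcing the clip. Then swing the orange clamping lever clockwise all the way until it is tight, without forcing it, so that the bookend stays in contact with the stop, and let go. Leave the other things on the desk where they are.

Things in the scene. Friction and masses are not known exactly. Their poses are not given: they have to be found in the camera images.
- rack: wooden rack, fixed: board 130 (x) x 440 (y) x 18 mm, y from -210 to +230; origin at its underside, top at z = 18. +y is the slide direction, from bookend to red marker. Two books and an end panel, up to 168 mm tall, stand at y above 156. Two 8 mm bolts rise through the bookend's slots: the lever's stud at (-25, -22.5) and a guide bolt at (25, -77.5), 17 mm head, top at z = 32.
- bookend: loose grey steel bookend on the rack board, 0.4 to 0.8 kg, drags with some 1.5 to 8 N. Foot 90 (x) x 180 (y) x 5 mm with two 10 mm wide slots along y (87 mm of slide, about 2 degrees of play); upright plate 90 wide, 5 thick, 100 high at its +y end; pull lip 90 wide, 5 thick, 28 high at its -y end. Origin: underside, middle of the foot; axes as the rack's.
- bookend_face (a point): middle of the upright's outer (+y) face, 15 mm above the board: the face that comes against the rubber stop
- bookend_lip (a point): middle of the pull lip's outer (-y) face, 16 mm above the board (34 mm above the desk; the lip's top is at 46 mm): a place to push towards +y
- marker: red plastic marker clip on the rack board, fixed: block 70 (x) x 14 (y) x 30 mm high. Origin on its red face towards the bookend (-y), at the board's top; axes as the rack's. From that face a 60 mm wide black rubber stop on a screw stands out towards the bookend by 1 to 30 mm, set differently each time and not reported: feel for it. Pressing the bookend on it with more than 15 N forces it.
- lever (a joint): angle of the orange clamping lever, rad: 0 points along the rack's -y, grows clockwise from above to its stop at 1.45 (nearly along the rack's -x). Starts loose at 0.05 to 0.35; tight from 1.25. It screws a washer down on the bookend's foot, needs 0.2 to 0.4 N m (4 to 8 N at 50 mm from the stud), rising, and stays where left. More than 25 N on it or on the rack is forcing it.
- lever_hub (a point): point on the lever's turning axis (dark hub, 22 mm diameter, 30 to 66 mm above the desk), at the height of the lever arm's middle, 58 mm above the desk
- lever_tip (a point): outer end of the lever arm, 65 mm from the axis; the arm is a round orange bar 13 mm thick, level, middle 58 mm above the desk, overhanging free space above the bookend's foot (foot top 23 mm above the desk)
- bottle: clear drink bottle, red cap and label, 64 mm diameter, 210 mm tall; bystander, origin at the underside's centre
- pen_cup: blue ceramic cup, 80 mm diameter, 100 mm tall; bystander, origin at the underside's centre
- stapler: blue and black stapler, 34 x 130 x 55 mm; bystander, origin at the underside's centre
- screwdriver: yellow-handled screwdriver lying on the desk; bystander, origin at the underside's centre
- eraser: white eraser, 22 x 50 x 13 mm; bystander, origin at the underside's centre
- note_block: yellow note block, 76 x 76 x 30 mm; bystander, origin at the underside's centre
- tape_roll: clear tape roll, 80 mm diameter, 24 mm high, lying flat; bystander, origin at the underside's centre
Mind the look-alikes: they are no part of the job. Of the things that look like the bookend, the middle-sized one is meant. Leave any yellow look-alike of the marker alone.

How it is judged (in metres and radians):
On the way, in this order (a step that is already met when the one before it is completed fails the run):
1. the bookend is slid home and pressed against the stop of the red marker clip (angle between the y axis of bookend and the y axis of rack, either way round below 0.035 rad and contact force between bookend and marker above 1.5 N), for 0.2 s.
2. the lever is then swung tight (value of joint lever above 1.25 rad), for 0.2 s.
At the end, for the whole second after the job is handed in: The bookend lies flat and still on the rack board, still touching the marker's rubber stop (more than 0.1 N) and square to the rack within 0.035 rad; the lever stands at more than 1.25 rad; nothing is held (angle between the y axis of bookend and the y axis of rack, either way round below 0.035 rad and contact force between bookend and marker above 0.1 N and value of joint lever above 1.25 rad and linear speed of bookend below 0.01 m/s and angle between bookend's own z axis and vertical below 0.03 rad and contact force between the fingers and bookend below 0.1 N).
It fails at once if the bookend is pushed on the marker clip with more than 15 N (contact force between bookend and marker above 15 N).
It fails at once if more than 25 N is put on the lever or the rack by the robot (contact force between the arm and rack above 25 N).
It fails at once if the bookend is lifted or tipped (angle between bookend's own z axis and vertical above 0.1 rad).
It fails at once if the robot pushes on the marker clip itself (contact force between the arm and marker above 5 N).
It fails at once if another thing on the desk is moved by more than 20 mm (distance of any of bottle, pen_cup, stapler, screwdriver, eraser, note_block, tape_roll from where it was at the start of the episode above 0.02 m).
It also fails if it takes over 72 s, if anything falls off the work surface, if the arm or the gripper's body presses on something with over 40 N, if the wrist force passes 120 N, or if a joint passes its speed limit or range.

### The arm

A 6-joint arm with a two-finger parallel gripper is mounted at the origin on the work surface. World frame = base frame: x ahead of the robot, y to its left, z up, the work surface at z = 0. Lengths are in mm, angles in rad, forces in N, time in s.
With the tool pointing down it reaches from about 150 to 775 mm from the base axis. Payload 6.1 kg.
Tool frame: the origin (TCP) lies on the centre line of the jaws, within the pads' length; the fingertips stand 19 mm ahead of it and the grasp point (between the pads) is the TCP (manip.tcp_to_tips is the distance from the TCP to the fingertips, in mm); z points along the fingers, y is the line along which they close (so a half turn about z gives the same grasp; the last joint's range is limited). The gripper opens to 85 mm and grips with 20 to 120 N. Pads are 22 mm wide; open, the fingers measure 114 mm over their backs; the gripper's body (76 mm by 85 mm) begins 54 mm behind the grasp point. The pads swing forward as they close: fully open they stand 13 mm farther back than shut.
Start: joints at [1.232, 0.126, -0.04, 1.405, 0, 1.571], TCP at [174.48, 495.142, 250.295] pointing down, gripper open.
Joint ranges: [-2.72, 2.72], [-0.95, 1.95], [-1.27, 1.35], [-1.78, 2.02], [-1.46, 1.47], [-3.14, 3.14]. Speed limits (rad/s): [2.39, 2.39, 3.01, 3.14, 3.14, 3.14].

### API

Orientations are given as a unit quaternion [w, x, y, z].
In Python, from bench import manip, capture, get_calibration, recognise, spot_point gives the robot as it stands.
- The arm moves only by the tool step_arm, never from a script. Its arguments are lists of equal length, an entry for each row: "linear": the shift along the tool's x, y, z in mm, a list of three; "delta_rot": the turn, a rotation vector about the tool's x, y, z in degrees, a list of three. In form: {"linear": [[tx, ty, tz], ...], "delta_rot": [[wx, wy, wz], ...]}. A call has 1 to 12 rows; each row shifts and turns the commanded pose from where the row before left it, along the tool's axes as they then stand; what a row does not reach is not made up. A row lasts 1/8 s, in which the tool goes at most 62.5 mm and 10.7 degrees, less where a joint would pass 70% of its speed; a pose out of reach is approached as far as the arm can. A call with a gripper value outside its range is refused whole. "hand" is the finger opening in mm, from 0 to 85.4, set as the call begins (left out, the last holds). The fingers move at their own pace and stop on an object; "force" is the grip in N (left out, the last holds). Time passes only in rows, so rows that do not move let the fingers close. It gives the time, the measured TCP pose, the force, the opening and the grip force at its end, in the units of the state.
- manip.get_state(): the state, without advancing time (a new reading comes with each control period).
- capture(name): name is "side" or "top" or "wrist"; returns the picture (400x640x3 uint8, red, green, blue); there is no depth.
- get_calibration(name): a dict with "fx", "fy", "cx", "cy" (pixels), "T" (4x4, takes a point from camera to world coordinates). Camera axes: x right, y up, looking along -z (the intrinsics and any distortion apply to the point x, -y, -z); pixel columns grow to the right and rows downward; lengths in mm; the calibration is good to about 2 mm. A picture is of the moment at which its call begins: read the wrist's pose just before it. get_calibration takes no time and is no camera call; for the wrist camera it gives the pose at the moment of the call.
- manip.close_job(): hands the job in; it is judged then, once.
Trained networks look in the newest picture that a camera, given by its name, has taken for a name from the list of things; names that differ only in an ending like _2 or _b are one class to them, and where a whole thing is asked for, a point or a joint stands for the part that bears it (a point fixed in the world has none). Each returns a list of dicts, best first, with "p" (0 to 1); they miss things now and then, are a little off and sometimes report something else, mostly with a low value. They report only what shows in the picture. A call takes as long as a camera call. They do not tell look-alikes from the thing itself.
- recognise(query, camera): "bbox" ([centre column, centre row, width, height] as shares, 0 to 1, of the picture: columns of its width, rows of its height, round what is visible of it).
- spot_point(query, camera): "location" ([column, row] as shares, 0 to 1, of the picture: columns of its width, rows of its height: a listed point, or the origin of a listed thing).
The state is a dict: "time_s": time; "q": joint angles; "qd": joint speeds; "effort": joint torques, N m; "position": TCP position; "ee_rot": TCP orientation; "wrist_force": force on the tool from outside, world axes, zero at the start; "wrist_torque": the same for the moment, N m; "gripper_width": finger opening in mm; "grasp_force": force on a finger pad.
Only numpy, scipy, OpenCV 4.12 (cv2) and the standard library are available. Lean on these libraries where they do the work, as an engineer would, in place of code of your own. Each camera call takes 0.05 s, during which the arm holds its last target. There are 200 camera calls.

## Working session

There is one attempt and no reset: what is moved stays moved. The work goes in short steps, Python scripts to look and compute and a tool call to move; the robot and the scene stay as the last step left them, time stands still between calls to the robot, and variables do not carry over. Pictures are saved under pics/ and viewed, at most 10 in all, crops included, and the job is handed in when it is done.

Besides the shell and the picture viewer there is one more tool, called as name(argument=value, ...), one argument or row to a line, values as JSON. step_arm: Moves the arm, as the interface text tells. Its arguments: {"type":"object","properties":{"linear":{"type":"array"},"delta_rot":{"type":"array"},"hand":{"type":"number"},"force":{"type":"number"}},"required":["linear","delta_rot"]}

```bash
ls; mkdir -p pics; cat > h.py <<'E'
import numpy as np, cv2
from bench import manip, capture, get_calibration, recognise, spot_point
def snap(cam,fn):
    im=capture(cam); cv2.imwrite('pics/'+fn,im[:,:,::-1]); return im
def unproj(cam,u,v,z,cal=None):
    c=cal or get_calibration(cam); T=np.array(c['T'])
    d=np.array([(u-c['cx'])/c['fx'],-(v-c['cy'])/c['fy'],-1.0]); d=T[:3,:3]@d; o=T[:3,3]
    return o+d*(z-o[2])/d[2]
def proj(cam,p,cal=None):
    c=cal or get_calibration(cam); T=np.array(c['T'])
    q=T[:3,:3].T@(np.array(p)-T[:3,3]); return np.array([c['cx']+c['fx']*q[0]/-q[2], c['cy']+c['fy']*-q[1]/-q[2]])
E
python3 - <<'E'
from h import *
print(get_calibration('top').keys())
a=snap('top','top0.png'); b=snap('side','side0.png')
Z=dict(rack=0,bookend=18,bookend_face=33,bookend_lip=34,marker=18,lever_hub=58,lever_tip=58)
for cam in('top','side'):
  for n,z in Z.items():
    for r in spot_point(n,cam)[:3]:
      u,v=r['location'][0]*640,r['location'][1]*400
      print(cam,n,round(r['p'],2),round(u),round(v),unproj(cam,u,v,z).round(0))
E
```

```text
pics
dict_keys(['fx', 'fy', 'cx', 'cy', 'T'])
top rack 0.57 321 175 [582.  -5.   0.]
top bookend 0.93 404 289 [ 269. -225.   18.]
top bookend 0.74 190 114 [753. 357.  18.]
top bookend 0.67 347 171 [589. -76.  18.]
top bookend_face 0.67 390 333 [ 158. -182.   33.]
top bookend_face 0.65 164 112 [756. 423.  33.]
top bookend_face 0.57 311 170 [592.  21.  33.]
top bookend_lip 0.76 379 161 [ 614. -165.   34.]
top bookend_lip 0.58 423 246 [ 382. -276.   34.]
top bookend_lip 0.57 216 111 [756. 282.  34.]
top marker 0.7 314 173 [585.  13.  18.]
top marker 0.63 279 265 [335. 110.  18.]
top marker 0.61 291 171 [591.  77.  18.]
top lever_hub 0.44 330 179 [563. -28.  58.]
top lever_hub 0.19 476 230 [ 424. -410.   58.]
top lever_tip 0.7 476 229 [ 426. -411.   58.]
top lever_tip 0.58 354 173 [578. -92.  58.]
top lever_tip 0.3 322 174 [575.  -8.  58.]
side rack 0.89 329 211 [596.  -5.   0.]
side bookend 0.88 316 140 [747. 336.  18.]
side bookend 0.87 342 217 [609. -63.  18.]
side bookend_face 0.9 327 204 [589.   2.  33.]
side bookend_face 0.68 307 129 [739. 396.  33.]
side bookend_face 0.59 230 310 [ 148. -202.   33.]
side bookend_lip 0.94 316 297 [ 374. -290.   34.]
side bookend_lip 0.8 323 146 [739. 272.  34.]
side bookend_lip 0.65 361 233 [ 617. -165.   34.]
side marker 0.69 244 214 [329. 115.  18.]
side marker 0.46 313 194 [580.  77.  18.]
side marker 0.37 409 305 [ 593. -440.   18.]
side lever_hub 0.74 315 194 [567.  42.  58.]
side lever_hub 0.7 339 221 [ 573. -100.   58.]
side lever_hub 0.43 323 203 [567.  -6.  58.]
side lever_tip 0.73 327 201 [585.  -9.  58.]
side lever_tip 0.47 332 219 [556. -83.  58.]
side lever_tip 0.19 329 209 [569. -41.  58.]
```

View pics/top0.png

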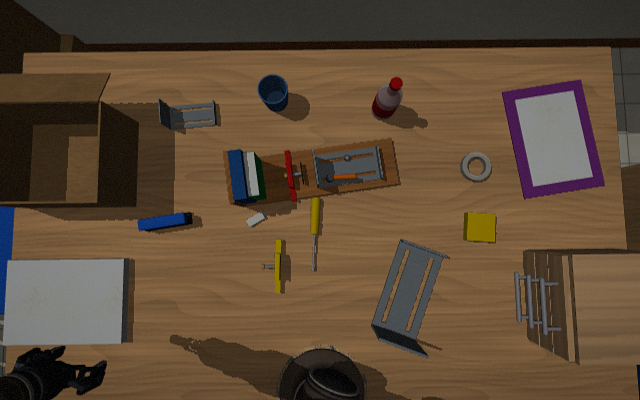

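View pics/side0.png

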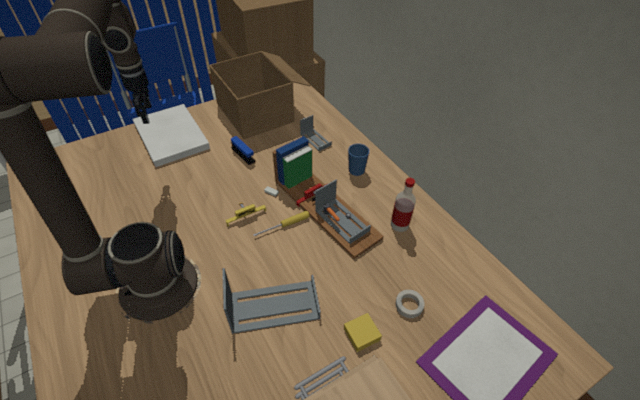

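```bash
python3 - <<'E'
import cv2
im=cv2.imread('pics/top0.png'); c=im[120:220,240:410]; cv2.imwrite('pics/c0.png',cv2.resize(c,(765,450),interpolation=cv2.INTER_CUBIC))
E
```

```text
(no output)
```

View pics/c0.png

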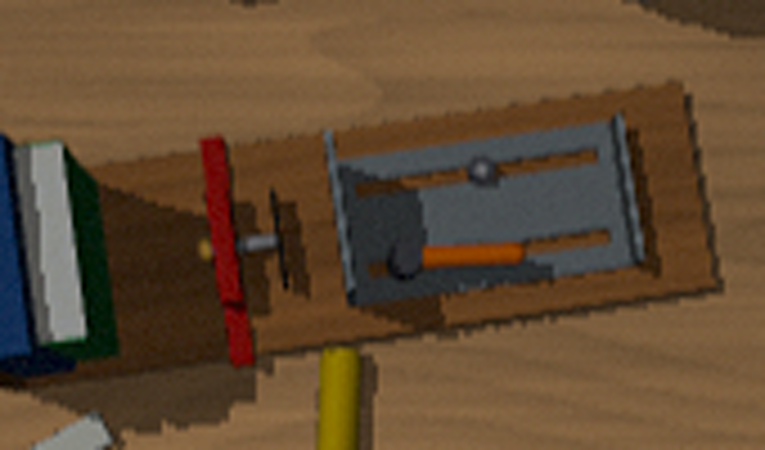

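The targets show clearly in the top view. Bookend look-alikes are the small one at (190,114), the large one at (404,289) and the one on the rack at (347,171). The middle-sized one on the rack is the one meant. The red marker is at (292,175), and the yellow look-alike is at (279,265). In the crop, the hub is near (330,178), the lever tip near (356,176) and the guide bolt near (347,158).

```bash
cat > fit.py <<'E'
from h import *
from scipy.optimize import least_squares
C=get_calibration('top')
P=lambda x,y:(240+x/4.5,120+y/4.5)
pts=[((683,85),(65,-210,18)),((720,290),(-65,-210,18)),((484,165),(25,-77.5,32)),((405,255),(-25,-22.5,66))]
def w(p,r): 
    c,s=np.cos(p[2]),np.sin(p[2]); return np.array([p[0]+c*r[0]-s*r[1],p[1]+s*r[0]+c*r[1],r[2]])
f=lambda p:np.concatenate([proj('top',w(p,r),C)-P(*u) for u,r in pts])
s=least_squares(f,[585,0,0.1]); p=s.x
def inv(p,q): 
    c,s_=np.cos(p[2]),np.sin(p[2]); d=np.array(q[:2])-p[:2]; return np.array([c*d[0]+s_*d[1],-s_*d[0]+c*d[1]])
if __name__=='__main__':
    print('pose',p.round(3),'res px',s.fun.round(1))
    for n,u,z in [('lip top1',(620,115),46),('lip top2',(640,262),46),('upr top1',(328,132),118),('upr top2',(352,303),118),('lever tip',(523,252),58),('red1',(222,138),48),('red2',(252,362),48),('rubber1',(273,190),40),('rubber2',(287,288),40)]:
        q=unproj('top',*P(*u),z,C); print(n,q.round(0),'rack',inv(p,q).round(0))
    st=manip.get_state(); print(st['position'],st['ee_rot'],st['wrist_force'],st['gripper_width'])
E
python3 fit.py
```

```text
pose [ 5.9044e+02 -4.3060e+00  1.1700e-01] res px [ 0.7 -0.7 -0.7 -0.  -0.1  0.8  0.2 -0.2]
lip top1 [ 654. -160.   46.] rack [  44. -162.]
lip top2 [ 565. -169.   46.] rack [ -45. -161.]
upr top1 [631.  14. 118.] rack [42. 14.]
upr top2 [535.   2. 118.] rack [-55.  13.]
lever tip [570. -99.  58.] rack [-31. -91.]
red1 [642.  79.  48.] rack [61. 76.]
red2 [508.  62.  48.] rack [-75.  75.]
rubber1 [611.  49.  40.] rack [27. 50.]
rubber2 [552.  41.  40.] rack [-33.  49.]
[174.47620381 495.14411231 250.33220636] [-7.15152622e-06  1.68575796e-01  9.85688693e-01  3.05573992e-05] [ 1.37795808 -0.66100185 -0.29798626] 85.20050359930381
```

step_arm(
  linear=[
    [0, 0, 0],
    [0, 0, 0],
    [0, 0, 0],
    [0, 0, 0],
    [0, 0, 0],
    [0, 0, 0],
    [-46, 22, 0],
    [-46, 22, 0],
    [-46, 22, 0],
    [-46, 22, 0],
    [-46, 22, 0],
    [-46, 22, 0],
  ],
  delta_rot=[
    [0, 0, 10.65],
    [0, 0, 10.65],
    [0, 0, 10.65],
    [0, 0, 10.65],
    [0, 0, 10.65],
    [0, 0, 10.65],
    [0, 0, 0],
    [0, 0, 0],
    [0, 0, 0],
    [0, 0, 0],
    [0, 0, 0],
    [0, 0, 0],
  ],
  hand=50,
)

```text
time_s: 2.3
position: [338.3, 235.0, 250.5]
ee_rot: [0.0, 0.665, 0.747, 0.0]
wrist_force: [0.8, 1.8, 0.1]
gripper_width: 49.6
grasp_force: 0.0
```

step_arm(
  linear=[
    [-46, 22, 0],
    [-46, 22, 0],
    [-46, 22, 0],
    [-46, 22, 0],
    [-46, 22, 0],
    [-46, 22, 0],
    [-46, 22, 0],
    [-46, 22, 0],
    [-46, 22, 0],
    [-46, 22, 0],
    [0, 0, 0],
    [0, 0, 0],
  ],
  delta_rot=[
    [0, 0, 0],
    [0, 0, 0],
    [0, 0, 0],
    [0, 0, 0],
    [0, 0, 0],
    [0, 0, 0],
    [0, 0, 0],
    [0, 0, 0],
    [0, 0, 0],
    [0, 0, 0],
    [0, 0, 0],
    [0, 0, 0],
  ],
)

```text
time_s: 3.8
position: [609.5, -194.7, 249.9]
ee_rot: [-0.001, 0.665, 0.747, -0.0]
wrist_force: [0.1, 0.2, 0.1]
gripper_width: 50.1
grasp_force: 0.0
```

```bash
cat > st.py <<'E'
from h import *
from scipy.spatial.transform import Rotation as R
p=np.array([590.44,-4.306,0.117])
def inv(q):
    c,s=np.cos(p[2]),np.sin(p[2]); d=np.array(q[:2])-p[:2]; return np.array([c*d[0]+s*d[1],-s*d[0]+c*d[1]])
def rep():
    s=manip.get_state(); q=np.array(s['ee_rot']); M=R.from_quat(q[[1,2,3,0]]).as_matrix()
    c,sn=np.cos(p[2]),np.sin(p[2]); F=np.array(s['wrist_force']); 
    print('t',round(s['time_s'],2),'rack',inv(s['position']).round(1),'z',round(s['position'][2],1),'toolx yaw err deg',round(np.degrees(np.arctan2(M[1,0],M[0,0])-p[2]-np.pi/2),2),'Frack',[round(c*F[0]+sn*F[1],2),round(-sn*F[0]+c*F[1],2),round(F[2],2)],'w',round(s['gripper_width'],1),'tips',manip.tcp_to_tips)
E
python3 - <<'E'
from st import *
rep()
cal=get_calibration('wrist'); im=snap('wrist','w1.png')
for n,z in dict(bookend_lip=34,lever_hub=58,lever_tip=58,bookend=18).items():
    for r in spot_point(n,'wrist')[:2]:
        q=unproj('wrist',r['location'][0]*640,r['location'][1]*400,z,cal); print(n,round(r['p'],2),inv(q).round(1))
E
```

```text
t 3.8 rack [  -3.3 -191.3] z 249.9 toolx yaw err deg -0.04 Frack [np.float64(0.11), np.float64(0.16), np.float64(0.05)] w 50.1 tips 19.0
bookend_lip 0.57 [   5.4 -163.7]
bookend 0.79 [ -0.2 -72.1]
```

View pics/w1.png

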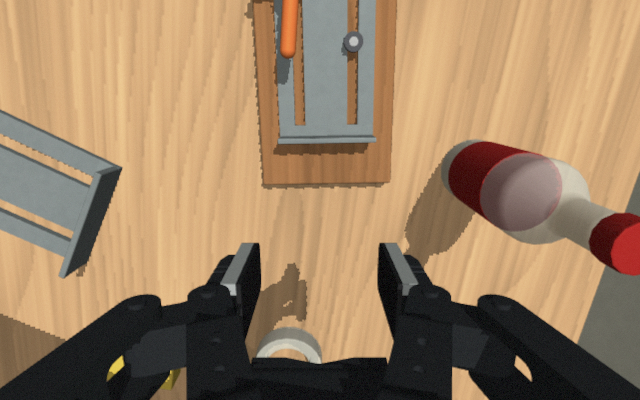

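The lip is at (328,139), the board end at row 185, the fingers are spread symmetrically about it, and the bottle is well to the right. The network's lip estimate at y about -164 agrees with the fit, so I'm going down behind the lip.

step_arm(
  linear=[
    [0, 3, 50],
    [0, 0, 50],
    [0, 0, 50],
    [0, 0, 40],
    [0, 0, 16],
    [0, 0, 0],
    [0, 0, 0],
  ],
  delta_rot=[
    [0, 0, 0],
    [0, 0, 0],
    [0, 0, 0],
    [0, 0, 0],
    [0, 0, 0],
    [0, 0, 0],
    [0, 0, 0],
  ],
)

```text
time_s: 4.92
position: [614.0, -194.7, 46.5]
ee_rot: [0.001, 0.665, 0.747, 0.001]
wrist_force: [0.1, -0.5, 0.3]
gripper_width: 50.2
grasp_force: 0.0
```

```bash
python3 - <<'E'
from st import *
rep()
for u,v in((278,137),(376,137)): pass
snap('side','s1.png')
E
```

```text
t 4.92 rack [   1.2 -191.9] z 46.5 toolx yaw err deg -0.0 Frack [np.float64(-0.0), np.float64(-0.47), np.float64(0.33)] w 50.2 tips 19.0
```

step_arm(
  linear=[
    [3, 0, 0],
    [3, 0, 0],
    [3, 0, 0],
    [2, 0, 0],
    [2, 0, 0],
    [2, 0, 0],
    [2, 0, 0],
    [2, 0, 0],
    [2, 0, 0],
    [2, 0, 0],
    [1, 0, 0],
    [0, 0, 0],
  ],
  delta_rot=[
    [0, 0, 0],
    [0, 0, 0],
    [0, 0, 0],
    [0, 0, 0],
    [0, 0, 0],
    [0, 0, 0],
    [0, 0, 0],
    [0, 0, 0],
    [0, 0, 0],
    [0, 0, 0],
    [0, 0, 0],
    [0, 0, 0],
  ],
)

```text
time_s: 6.48
position: [609.9, -170.6, 44.2]
ee_rot: [-0.0, 0.665, 0.747, -0.0]
wrist_force: [-0.6, -2.9, -1.8]
gripper_width: 49.8
grasp_force: 1.3
```

```bash
python3 -c "
from st import *
rep()"
```

```text
t 6.47 rack [-1.000e-01 -1.674e+02] z 44.2 toolx yaw err deg -0.01 Frack [np.float64(-0.95), np.float64(-2.85), np.float64(-1.77)] w 49.8 tips 19.0
```

step_arm(
  linear=[
    [1.5, 0, 0],
    [1.5, 0, 0],
    [1.5, 0, 0],
    [1.5, 0, 0],
    [1.5, 0, 0],
    [1.5, 0, 0],
    [1.5, 0, 0],
    [1.5, 0, 0],
    [1, 0, 0],
    [1, 0, 0],
    [0, 0, 0],
  ],
  delta_rot=[
    [0, 0, 0],
    [0, 0, 0],
    [0, 0, 0],
    [0, 0, 0],
    [0, 0, 0],
    [0, 0, 0],
    [0, 0, 0],
    [0, 0, 0],
    [0, 0, 0],
    [0, 0, 0],
    [0, 0, 0],
  ],
)

```text
time_s: 7.85
position: [608.3, -156.6, 44.3]
ee_rot: [-0.0, 0.665, 0.747, 0.0]
wrist_force: [-0.6, -2.6, -2.3]
gripper_width: 50.0
grasp_force: 1.0
```

```bash
python3 - <<'E'
from st import *
rep()
im=snap('top','t2.png'); c=im[120:220,240:410,::-1]; cv2.imwrite('pics/c2.png',cv2.resize(c,(765,450),interpolation=cv2.INTER_CUBIC))
E
```

```text
t 7.85 rack [   0.  -153.3] z 44.3 toolx yaw err deg -0.01 Frack [np.float64(-0.91), np.float64(-2.53), np.float64(-2.27)] w 50.0 tips 19.0
```

View pics/c2.png

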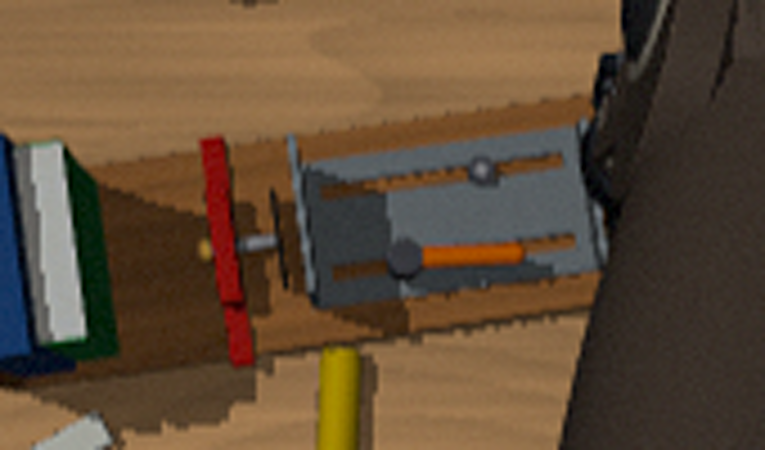

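The upright is now about 10 mm short of the rubber plate (crop 275,240), and the drag is 2.5 N.

step_arm(
  linear=[
    [1, 0, 0],
    [1, 0, 0],
    [1, 0, 0],
    [1, 0, 0],
    [1, 0, 0],
    [0, 0, 0],
  ],
  delta_rot=[
    [0, 0, 0],
    [0, 0, 0],
    [0, 0, 0],
    [0, 0, 0],
    [0, 0, 0],
    [0, 0, 0],
  ],
)

```text
time_s: 8.65
position: [607.7, -151.6, 44.3]
ee_rot: [-0.0, 0.665, 0.747, 0.0]
wrist_force: [-1.0, -2.1, -1.5]
gripper_width: 50.1
grasp_force: 1.0
```

step_arm(
  linear=[
    [0.7, 0, 0],
    [0.7, 0, 0],
    [0.6, 0, 0],
    [0, 0, 0],
  ],
  delta_rot=[
    [0, 0, 0],
    [0, 0, 0],
    [0, 0, 0],
    [0, 0, 0],
  ],
)

```text
time_s: 9.15
position: [607.5, -149.7, 44.3]
ee_rot: [-0.0, 0.665, 0.747, 0.0]
wrist_force: [0.3, -2.4, -2.1]
gripper_width: 49.8
grasp_force: 1.1
```

step_arm(
  linear=[
    [0.7, 0, 0],
    [0.7, 0, 0],
    [0.6, 0, 0],
    [0, 0, 0],
  ],
  delta_rot=[
    [0, 0, 0],
    [0, 0, 0],
    [0, 0, 0],
    [0, 0, 0],
  ],
)

```text
time_s: 9.65
position: [607.3, -147.7, 44.3]
ee_rot: [-0.0, 0.665, 0.747, 0.0]
wrist_force: [0.1, -3.4, -2.1]
gripper_width: 50.0
grasp_force: 1.1
```

step_arm(
  linear=[
    [0.5, 0, 0],
    [0.5, 0, 0],
    [0, 0, 0],
  ],
  delta_rot=[
    [0, 0, 0],
    [0, 0, 0],
    [0, 0, 0],
  ],
)

```text
time_s: 10.02
position: [607.2, -146.8, 44.3]
ee_rot: [-0.0, 0.665, 0.747, 0.0]
wrist_force: [-0.9, -2.5, -2.6]
gripper_width: 49.9
grasp_force: 1.2
```

step_arm(
  linear=[
    [0.5, 0, 0],
    [0.5, 0, 0],
    [0, 0, 0],
  ],
  delta_rot=[
    [0, 0, 0],
    [0, 0, 0],
    [0, 0, 0],
  ],
)

```text
time_s: 10.4
position: [607.1, -145.8, 44.3]
ee_rot: [-0.0, 0.665, 0.747, 0.0]
wrist_force: [-1.5, -2.5, -1.7]
gripper_width: 50.4
grasp_force: 1.2
```

step_arm(
  linear=[
    [0.5, 0, 0],
    [0.5, 0, 0],
    [0, 0, 0],
  ],
  delta_rot=[
    [0, 0, 0],
    [0, 0, 0],
    [0, 0, 0],
  ],
)

```text
time_s: 10.78
position: [606.9, -144.8, 44.3]
ee_rot: [-0.0, 0.665, 0.747, 0.0]
wrist_force: [-0.2, -2.2, -1.3]
gripper_width: 50.0
grasp_force: 1.2
```

step_arm(
  linear=[
    [0.5, 0, 0],
    [0.5, 0, 0],
    [0, 0, 0],
  ],
  delta_rot=[
    [0, 0, 0],
    [0, 0, 0],
    [0, 0, 0],
  ],
)

```text
time_s: 11.15
position: [606.9, -144.3, 44.4]
ee_rot: [0.0, 0.665, 0.747, -0.0]
wrist_force: [-0.8, -6.1, -2.3]
gripper_width: 49.9
grasp_force: 2.5
```

```bash
python3 - <<'E'
from st import *
rep()
im=snap('top','t3.png'); c=im[130:210,270:370,::-1]; cv2.imwrite('pics/c3.png',cv2.resize(c,(700,560),interpolation=cv2.INTER_CUBIC))
E
```

```text
t 11.15 rack [   0.  -140.9] z 44.4 toolx yaw err deg -0.03 Frack [np.float64(-1.54), np.float64(-5.99), np.float64(-2.28)] w 49.9 tips 19.0
```

View pics/c3.png

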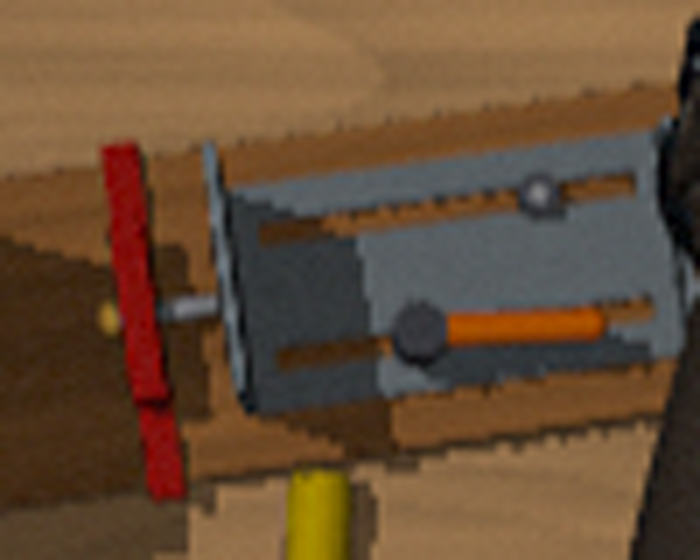

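The upright now covers the rubber plate (crop 230,300) and lies parallel to the red block. The force stepped from 2.5 to 6 N, so it is in contact. I'll add a little more and hold.

step_arm(
  linear=[
    [0.3, 0, 0],
    [0, 0, 0],
    [0, 0, 0],
    [0, 0, 0],
  ],
  delta_rot=[
    [0, 0, 0],
    [0, 0, 0],
    [0, 0, 0],
    [0, 0, 0],
  ],
)

```text
time_s: 11.7
position: [607.0, -144.3, 44.4]
ee_rot: [0.001, 0.665, 0.747, -0.0]
wrist_force: [0.1, -5.7, -2.1]
gripper_width: 49.7
grasp_force: 2.9
```

step_arm(
  linear=[
    [-1, 0, 0],
    [-3, 0, 0],
    [-6, 0, 0],
    [0, 0, -30],
    [0, 0, -40],
    [0, 0, 0],
    [20, 0, 0],
    [30, 0, 0],
    [28, 0, 0],
    [0, 0, 0],
    [0, 0, 0],
  ],
  delta_rot=[
    [0, 0, 0],
    [0, 0, 0],
    [0, 0, 0],
    [0, 0, 0],
    [0, 0, 0],
    [0, 0, 0],
    [0, 0, 0],
    [0, 0, 2],
    [0, 0, 4],
    [0, 0, 0],
    [0, 0, 0],
  ],
  hand=0,
)

```text
time_s: 13.08
position: [599.4, -75.6, 113.5]
ee_rot: [-0.0, 0.702, 0.712, -0.0]
wrist_force: [-0.9, 0.3, -0.8]
gripper_width: 0.2
grasp_force: 0.0
```

```bash
python3 - <<'E'
from st import *
rep(); print(np.round(manip.get_state()['q'],2))
cal=get_calibration('wrist'); im=snap('wrist','w2.png')
for n,z in dict(lever_hub=58,lever_tip=58,bookend=18).items():
    for r in spot_point(n,'wrist')[:2]:
        q=unproj('wrist',r['location'][0]*640,r['location'][1]*400,z,cal); print(n,round(r['p'],2),(np.array(r['location'])*[640,400]).round(),inv(q).round(1))
E
```

```text
t 13.07 rack [  0.6 -71.8] z 113.5 toolx yaw err deg -5.93 Frack [np.float64(-0.82), np.float64(0.36), np.float64(-0.77)] w 0.2 tips 19.0
[-0.13  0.31 -0.12  1.15 -0.    1.43]
lever_hub 0.93 [263. 138.] [-22.8 -21.6]
lever_tip 0.67 [268. 258.] [-29.3 -86.4]
bookend 0.84 [317. 158.] [  1.8 -40.6]
```

View pics/w2.png

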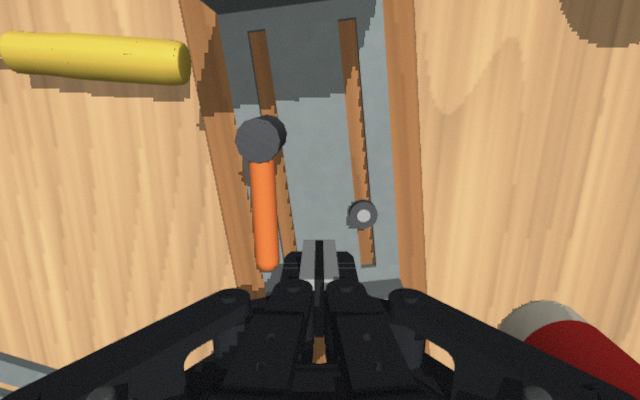

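Wrist view: hub at (263,138), lever tip at (268,258), closed fingers at (320,260) to its right, guide bolt at (363,213), and the lever angle is about 0.10. I'm going down beside the lever and approaching it.

step_arm(
  linear=[
    [0, 0, 20],
    [0, 0, 20],
    [0, 0, 10],
    [0, 0, 0],
    [0, -3, 0],
    [0, -2, 0],
    [0, -1, 0],
    [0, -1, 0],
    [0, 0, 0],
  ],
  delta_rot=[
    [0, 0, 0],
    [0, 0, 0],
    [0, 0, 0],
    [0, 0, 0],
    [0, 0, 0],
    [0, 0, 0],
    [0, 0, 0],
    [0, 0, 0],
    [0, 0, 0],
  ],
)

```text
time_s: 14.4
position: [592.8, -76.0, 64.4]
ee_rot: [0.0, 0.703, 0.711, 0.0]
wrist_force: [0.2, -0.6, -0.8]
gripper_width: 0.2
grasp_force: 0.0
```

step_arm(
  linear=[
    [0, -1, 0],
    [0, -1, 0],
    [0, 0, 0],
  ],
  delta_rot=[
    [0, 0, 0],
    [0, 0, 0],
    [0, 0, 0],
  ],
)

```text
time_s: 14.78
position: [591.0, -76.0, 64.3]
ee_rot: [0.0, 0.703, 0.711, 0.0]
wrist_force: [1.0, -0.5, -1.0]
gripper_width: -0.4
grasp_force: 0.6
```

step_arm(
  linear=[
    [0, -1, 0],
    [0, -1, 0],
    [0, 0, 0],
  ],
  delta_rot=[
    [0, 0, 0],
    [0, 0, 0],
    [0, 0, 0],
  ],
)

```text
time_s: 15.15
position: [589.3, -76.2, 64.4]
ee_rot: [0.0, 0.703, 0.711, 0.0]
wrist_force: [4.9, -1.6, -1.7]
gripper_width: -0.5
grasp_force: 2.3
```

step_arm(
  linear=[
    [0, -1, 0],
    [0, -1, 0],
    [0, 0, 0],
  ],
  delta_rot=[
    [0, 0, 0],
    [0, 0, 0],
    [0, 0, 0],
  ],
)

```text
time_s: 15.52
position: [587.2, -76.4, 64.4]
ee_rot: [0.001, 0.703, 0.711, 0.0]
wrist_force: [4.7, -1.0, -2.2]
gripper_width: 0.1
grasp_force: 2.4
```

step_arm(
  linear=[
    [-1.4, -4.2, 0],
    [-1.4, -4.2, 0],
    [-1.4, -4.2, 0],
    [-1.4, -4.2, 0],
    [0, 0, 0],
  ],
  delta_rot=[
    [0, 0, 5],
    [0, 0, 5],
    [0, 0, 5],
    [0, 0, 5],
    [0, 0, 0],
  ],
)

```text
time_s: 16.15
position: [569.6, -79.8, 64.4]
ee_rot: [0.0, 0.816, 0.579, 0.0]
wrist_force: [4.4, -0.6, -1.4]
gripper_width: 0.3
grasp_force: 2.0
```

step_arm(
  linear=[
    [-1.4, -4.2, 0],
    [-1.4, -4.2, 0],
    [-1.4, -4.2, 0],
    [-1.4, -4.2, 0],
    [0, 0, 0],
  ],
  delta_rot=[
    [0, 0, 5],
    [0, 0, 5],
    [0, 0, 5],
    [0, 0, 5],
    [0, 0, 0],
  ],
)

```text
time_s: 16.77
position: [552.5, -77.3, 64.4]
ee_rot: [0.0, 0.904, 0.428, 0.0]
wrist_force: [5.1, -1.4, -2.3]
gripper_width: -0.1
grasp_force: 2.2
```

```bash
cat >> st.py <<'E'
def lev():
    s=manip.get_state(); q=np.array(s['ee_rot']); M=R.from_quat(q[[1,2,3,0]]).as_matrix()
    a=-(np.arctan2(M[1,0],M[0,0])-p[2]-np.pi/2); d=np.array([-25,-22.5])-inv(s['position'])
    c=[d@[np.sin(a),np.cos(a)],d@[np.cos(a),-np.sin(a)]]; r=np.hypot(*d)
    # lever angle: polar angle of TCP about stud + asin(20.5/r)
    pol=np.arctan2(d[0],d[1]); print('tool ang',round(a,3),'c',np.round(c,1),'lever est',round(pol+np.arcsin(20.5/r),3),'F tool',(M.T@s['wrist_force']).round(1))
E
python3 -c "
from st import *
rep();lev()"
```

```text
t 16.77 rack [-46.2 -68. ] z 64.4 toolx yaw err deg -45.97 Frack [np.float64(4.93), np.float64(-1.94), np.float64(-2.26)] w -0.1 tips 19.0
tool ang 0.802 c [ 46.9 -18. ] lever est 0.856 F tool [2.2 4.8 2.3]
```

step_arm(
  linear=[
    [-1.4, -4.2, 0],
    [-1.4, -4.2, 0],
    [-1.4, -4.2, 0],
    [-1.4, -4.2, 0],
    [0, 0, 0],
  ],
  delta_rot=[
    [0, 0, 5],
    [0, 0, 5],
    [0, 0, 5],
    [0, 0, 5],
    [0, 0, 0],
  ],
)

```text
time_s: 17.4
position: [537.2, -69.3, 64.5]
ee_rot: [0.001, 0.964, 0.265, 0.0]
wrist_force: [6.1, -2.6, -3.1]
gripper_width: 0.1
grasp_force: 2.7
```

```bash
python3 - <<'E'
from st import *
rep();lev()
cal=get_calibration('wrist'); im=snap('wrist','w3.png')
for n,z in dict(lever_hub=58,lever_tip=58).items():
    for r in spot_point(n,'wrist')[:2]:
        q=unproj('wrist',r['location'][0]*640,r['location'][1]*400,z,cal); print(n,round(r['p'],2),(np.array(r['location'])*[640,400]).round(),inv(q).round(1))
E
```

```text
t 17.4 rack [-60.5 -58.4] z 64.5 toolx yaw err deg -65.98 Frack [np.float64(5.72), np.float64(-3.27), np.float64(-3.07)] w 0.1 tips 19.0
tool ang 1.152 c [ 47.  -18.3] lever est 1.199 F tool [3.9 5.3 3.1]
lever_hub 0.83 [267. 154.] [-25.2 -22.5]
lever_tip 0.84 [271. 308.] [-84.1 -47.5]
```

View pics/w3.png

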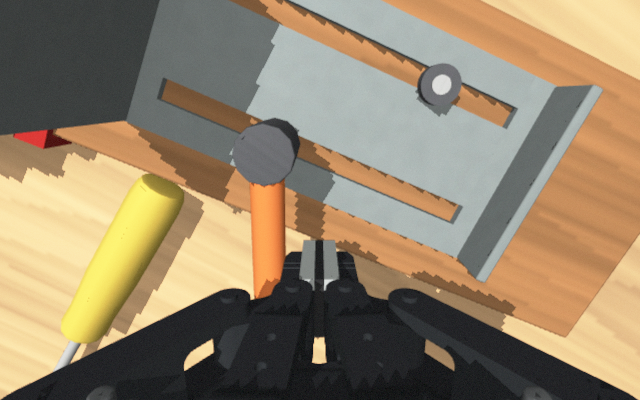

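Wrist view: hub at (267,154), lever along column ~268 to about (271,308), estimated at 1.17–1.20 rad. The screwdriver is left of it and lower. Continuing with smaller steps.

step_arm(
  linear=[
    [-1, -3.3, 0],
    [-1, -3.3, 0],
    [0, 0, 0],
  ],
  delta_rot=[
    [0, 0, 4],
    [0, 0, 4],
    [0, 0, 0],
  ],
)

```text
time_s: 17.92
position: [532.0, -65.0, 64.5]
ee_rot: [0.001, 0.98, 0.197, -0.0]
wrist_force: [5.5, -4.7, -2.6]
gripper_width: 0.0
grasp_force: 3.1
```

step_arm(
  linear=[
    [-0.5, -1.7, 0],
    [0, 0, 0],
  ],
  delta_rot=[
    [0, 0, 2],
    [0, 0, 0],
  ],
)

```text
time_s: 18.18
position: [530.9, -63.8, 64.5]
ee_rot: [0.002, 0.984, 0.18, -0.0]
wrist_force: [4.9, -6.5, -2.0]
gripper_width: -0.1
grasp_force: 3.4
```

```bash
python3 -c "
from st import *
rep();lev()"
```

```text
t 18.18 rack [-66.1 -52.2] z 64.5 toolx yaw err deg -75.98 Frack [np.float64(4.13), np.float64(-7.01), np.float64(-1.96)] w -0.1 tips 19.0
tool ang 1.326 c [ 47.  -18.8] lever est 1.362 F tool [2.3 7.8 2. ]
```

step_arm(
  linear=[
    [-0.5, -1.7, 0],
    [0, 0, 0],
  ],
  delta_rot=[
    [0, 0, 2],
    [0, 0, 0],
  ],
)

```text
time_s: 18.42
position: [529.7, -62.5, 64.5]
ee_rot: [0.002, 0.987, 0.163, -0.0]
wrist_force: [4.3, -6.8, -2.2]
gripper_width: -0.0
grasp_force: 3.5
```

step_arm(
  linear=[
    [-0.2, -0.8, 0],
    [0, 0, 0],
    [0, 0, 0],
  ],
  delta_rot=[
    [0, 0, 1],
    [0, 0, 0],
    [0, 0, 0],
  ],
)

```text
time_s: 18.8
position: [529.2, -62.0, 64.5]
ee_rot: [0.002, 0.988, 0.154, -0.0]
wrist_force: [3.3, -6.3, -2.0]
gripper_width: 0.1
grasp_force: 3.7
```

```bash
python3 -c "
from st import *
rep();lev()"
```

```text
t 18.8 rack [-67.5 -50.1] z 64.5 toolx yaw err deg -78.98 Frack [np.float64(2.57), np.float64(-6.62), np.float64(-2.05)] w 0.1 tips 19.0
tool ang 1.378 c [ 47. -19.] lever est 1.411 F tool [1.3 7.  2.1]
```

step_arm(
  linear=[
    [0, 1, 0],
    [0, 3, 0],
    [0, 8, 0],
    [0, 0, -20],
    [0, 0, -40],
    [0, 0, -50],
    [-50, 0, -20],
    [-50, 0, 0],
    [-50, 0, 0],
    [0, 0, 0],
  ],
  delta_rot=[
    [0, 0, 0],
    [0, 0, 0],
    [0, 0, 0],
    [0, 0, 0],
    [0, 0, 0],
    [0, 0, 0],
    [0, 0, 0],
    [0, 0, 0],
    [0, 0, 0],
    [0, 0, 0],
  ],
)

```text
time_s: 20.05
position: [387.0, -117.9, 194.6]
ee_rot: [-0.0, 0.988, 0.153, -0.0]
wrist_force: [1.5, 0.2, 0.3]
gripper_width: 0.4
grasp_force: 0.0
```

```bash
python3 - <<'E'
from st import *
rep()
cal=get_calibration('wrist'); im=snap('wrist','w4.png')
for n,z in dict(lever_hub=58,lever_tip=58).items():
    for r in spot_point(n,'wrist')[:1]:
        q=unproj('wrist',r['location'][0]*640,r['location'][1]*400,z,cal); print(n,round(r['p'],2),(np.array(r['location'])*[640,400]).round(),inv(q).round(1))
t=capture('top'); c=t[130:210,270:370]
cv2.imwrite('pics/c4.png',np.vstack([cv2.resize(im,(480,300)),cv2.resize(c,(375,300),interpolation=cv2.INTER_CUBIC)[:, :375] if 0 else cv2.copyMakeBorder(cv2.resize(c,(375,300),interpolation=cv2.INTER_CUBIC),0,0,0,105,cv2.BORDER_CONSTANT)])[:,:,::-1])
E
```

```text
t 20.05 rack [-215.3  -89. ] z 194.6 toolx yaw err deg -79.14 Frack [np.float64(1.49), np.float64(0.04), np.float64(0.3)] w 0.4 tips 19.0
```

View pics/c4.png

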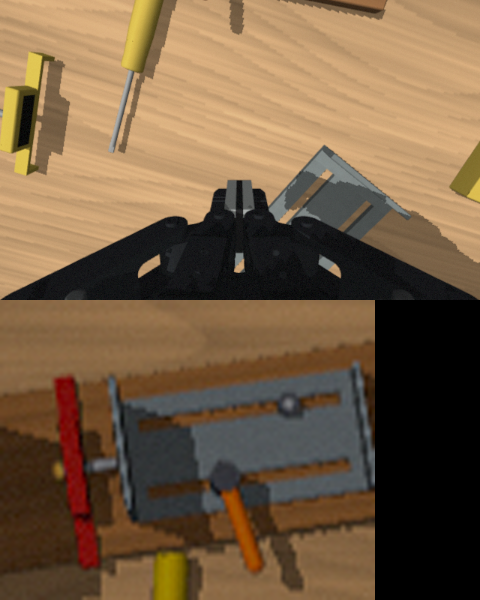

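The top crop shows the lever nearly square to the slots (hub (226,475) to tip (257,568), about 1.37 rad). The upright is still on the stop, unmoved since pressing, and the bystanders are in place.

```bash
python3 -c "
from st import *
print(manip.close_job())"
```

```text
the job is handed in; nothing more can be done
None
```

I handed the job in at about 20 s, with no verdict returned. The bookend is pressed on the red clip's stop at roughly 3.5 N, the lever is swung to about 1.37 to 1.41 rad, and the arm is clear. I inferred that the bookend is still touching the stop from the upright not having moved in the last top view, since contact force after release can't be read directly.

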